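# Uncover the olives and hold the pepper mill over them

### The arm

A 7-joint arm with a two-finger parallel gripper is mounted at the origin on the work surface. World frame = base frame: x ahead of the robot, y to its left, z up, the work surface at z = 0. Lengths are in m, angles in degrees, forces in N, time in s.
With the tool pointing down it reaches from about 0.425 to 0.875 m from the base axis. Payload 4.7 kg.
Tool frame: the origin (TCP) lies between the finger pads; the fingertips stand env.finger_overhang ahead of it and the grasp point (between the pads) lies 5 mm behind it (env.finger_overhang is the distance from the TCP to the fingertips, in m); z points along the fingers, y is the line along which they close (so a half turn about z gives the same grasp; the last joint's range is limited). The gripper opens to 87 mm and grips with 3 to 60 N. Pads are 19 mm wide; open, the fingers measure 117 mm over their backs; the gripper's body (75 mm by 190 mm) begins 51 mm behind the grasp point.
Start: joints at [75.063, 18.392, -4.016, 83.108, 1.295, 78.541, -3.26], TCP at [0.176, -0.626, 0.237] pointing down, gripper open.
Joint ranges: [-163.93, 163.93], [-17.29, 119.83], [-79.2, 71.16], [3.27, 140.29], [-89.18, 269.18], [5.43, 117.66], [-154.24, 154.24]. Speed limits (degrees/s): [147.25, 147.25, 180, 180, 180, 180, 180].

### API

Orientations are given as [roll, pitch, yaw] about the fixed x, y, z axes, in that order (R = Rz(yaw) Ry(pitch) Rx(roll)).
In Python, from cell import telemetry, eyes, env, models gives the robot as it stands. The module is installed in compiled form; this text tells all that it offers.
- The arm moves only by the tool drive_tool, never from a script. Its arguments are lists of equal length, an entry for each row: "angular": the turn, a rotation vector about the tool's x, y, z in rad, a list of three; "delta_pos": the shift along the tool's x, y, z in cm, a list of three; "gripper": the finger opening in cm, from 0 to 8.7. A call has 1 to 20 rows; each row shifts and turns the commanded pose from where the row before left it, along the tool's axes as they then stand; what a row does not reach is not made up. A row lasts 1/10 s, in which the tool goes at most 50 mm and 8.59 degrees, less where a joint would pass 70% of its speed; a pose out of reach is approached as far as the arm can. A call with a gripper value outside its range is refused whole. The fingers move at their own pace and stop on an object; "squeeze" is the grip in N (left out, the last holds). Time passes only in rows, so rows that do not move let the fingers close. It gives the time, the measured TCP pose, the force, the opening and the grip force at its end, in the units of the state.
- telemetry.get_obs(): the state, without advancing time (a new reading comes with each control period).
- eyes.read_camera(name): name is "scene" or "top" or "wrist"; returns a dict with "pixels" (420x560x3 uint8, red, green, blue), "mtx" (3x3 intrinsics, pixels), "origin" and "orientation" of the camera in the world. Camera axes: x right, y down, z forward; pixel columns grow to the right and rows downward; lengths in m; the calibration is good to about 2 mm. A picture is of the moment at which its call begins. There is no depth.
- env.sign_off(): hands the job in; it is judged then, once.
Trained networks look in a picture, given as the dict that the camera call returned (one of the last four; its "shot" number tells which), for a name from the list of things; names that differ only in an ending like _2 or _b are one class to them, and where a whole thing is asked for, a point or a joint stands for the part that bears it (a point fixed in the world has none). Each returns a list of dicts, best first, with "p" (0 to 1); they miss things now and then, are a little off and sometimes report something else, mostly with a low value. They report only what shows in the picture. A call takes as long as a camera call. They do not tell look-alikes from the thing itself.
- models.search_frame(picture, target): "centre" ([column, row] in pixels, amid what is visible of it).
- models.cut_out(picture, target): "pixels" (420x560 bool, what is visible of it) and "centre" ([column, row] in pixels, amid what is visible of it).
The state is a dict: "time_s": time; "qpos": joint angles; "joint_velocities": joint speeds; "effort": joint torques, N m; "tool_pos": TCP position; "tool_rot": TCP orientation; "force": force on the tool from outside, world axes, zero at the start; "wrist_torque": the same for the moment, N m; "grip_width": finger opening in m; "grasp_force": force on a finger pad.
Only numpy, scipy, OpenCV 4.12 (cv2) and the standard library are available. Lean on these libraries where they do the work, as an engineer would, in place of code of your own. Each camera call takes 0.05 s, during which the arm holds its last target. There are 200 camera calls.

### The job

The olives want pepper: lift the wooden lid off the white bowl, stand it on edge in the free front slot of the plate rack, leaning back with its handle to the front, and let it go. Then pick up the stainless steel pepper mill (not the oak salt mill), lift it above the height of the jars in between, carry it over them and finish while still holding it, motionless and upright over the middle of the bowl, its foot two to three centimetres above the rim, ready to grind. The mill must never touch the bowl, and the bowl and everything else on the shelf stay where they stand.

Things in the scene. Friction and masses are not known exactly. Their poses are not given: they have to be found in the camera images.
- bowl: White ceramic bowl of olives, loose, 0.55 kg, 128 mm across its rim, 72 mm across its foot, 70 mm tall. Origin: centre of its underside, z up.
- bowl_rim (a point): Centre of the bowl's mouth, level with the rim, 70 mm above the shelf; the mouth is 118 mm wide inside.
- lid: Round wooden lid lying on the bowl, loose, about 0.17 kg: a disc 140 mm across, 10 mm thick, with a locating disc 104 mm across and 4 mm deep under it that hangs loosely inside the bowl's mouth, and a handle on top. Origin: centre of the 10 mm disc's underside, at rim height when on the bowl; z up through the handle, x along it.
- lid_handle (a point): Centre of the lid's handle, 26 mm above the lid's origin: a solid dark wooden block in the middle of the lid, 60 mm long (lid's x), 14 mm wide (lid's y), 32 mm tall (from 10 to 42 mm above the lid's origin). At the start its long axis points away from the robot, within about 40 degrees.
- rack: Fixed plate rack, oak and steel. Origin on the shelf under its middle; x from its front (robot side) to its back, y along the slots, z up. Two rails along x, 140 mm long, 16 mm wide, at y = +46 and -46 mm, tops 30 mm above the shelf; open between them but for cross bars 12 mm tall at x = +58, -58 mm. Four pairs of steel dowels make three slots; the front slot is free, the others hold a plate.
- rack_slot (a point): Middle of the free front slot, level with the rail tops (rack x = -30 mm). Dowels are 6 mm thick, stand in the rails (y = +46, -46 mm) and all lean 20 degrees back from vertical; their axes leave the rail tops at x = -45, -15, +15, +45 mm. Front pair 42 mm long, others 70 mm. Slots are 22 mm wide, square to the dowels.
- rack_seat (a point): Where the lid's origin comes to lie when seated in the front slot: rack x = -2, y = 0, z = 85 mm. Its rim then rests on the rails' inner top edges (y = +38, -38 mm), sunk 11 mm between them; its locating disc leans back on the second dowel pair, its handle points to the front and up, 70 degrees from vertical.
- pepper_mill: Stainless steel pepper mill, loose, upright, about 0.32 kg, 155 mm tall, rigid: dark foot 56 mm across up to 16 mm, straight round body 48 mm across from 24 to 110 mm, black groove (43 mm across) to 113 mm, domed head 48 mm across up to 146 mm, a turning knob 18 mm across on top. Origin: centre of its underside, z up through the knob.
- salt_mill: Oak salt mill, loose, a little shorter (149 mm), 56 mm across at the foot, 48 mm at the body. Not to be moved. Origin: centre of its underside.
- jar: Blue glass jar with a cork stopper, loose, 80 mm across, 126 mm tall. Not to be moved. Origin: centre of its underside.
- keeper: White ceramic garlic keeper with small dark holes and a terracotta lid, loose, 100 mm across, 126 mm tall. Not to be moved. Origin: centre of its underside.
- funnel: Yellow plastic funnel standing mouth down, loose, 110 mm across, 120 mm tall. Not to be moved. Origin: centre of its underside.
- tongs: Steel tongs lying on the shelf along their own x, loose, 250 mm long, 50 mm wide, 18 mm tall. Not to be moved. Origin: middle of their underside.
- plate_blue: Blue plate 140 mm across, 8 mm thick, standing in the rack's middle slot, loose. Not to be moved. Origin: centre of its back face; its z axis is vertical as it stands at the start.
- plate_wood: Wooden plate 150 mm across, 9 mm thick, standing in the rack's back slot, loose, its top 170 mm above the shelf. Not to be moved. Origin: centre of its back face; its z axis is vertical as it stands at the start.
Mind the look-alikes: they are no part of the job. Leave any yellow look-alike of the pepper_mill alone.

How it is judged:
By the outcome, as a careful person would: the job done as asked, in the order asked, and still so for the second after the job is handed in, while the arm keeps its last pose, push and grip.
It also fails if it takes over 64 s, if anything falls off the work surface, if the arm or the gripper's body presses on something with over 40 N, if the wrist force passes 120 N, or if a joint passes its speed limit or range.

## Working session

There is one attempt and no reset: what is moved stays moved. The work goes in short steps, Python scripts to look and compute and a tool call to move; the robot and the scene stay as the last step left them, time stands still between calls to the robot, and variables do not carry over. Pictures are saved under pics/ and viewed, at most 10 in all, crops included, and the job is handed in when it is done.

Besides the shell and the picture viewer there is one more tool, called by a JSON object that holds its "fn" and its "kwargs". drive_tool: Moves the arm, as the interface text tells. Its arguments: {"type":"object","properties":{"angular":{"type":"array","items":{"type":"array","items":{"type":"number"}}},"delta_pos":{"type":"array","items":{"type":"array","items":{"type":"number"}}},"gripper":{"type":"array","items":{"type":"number"}},"squeeze":{"type":"number"}},"required":["angular","delta_pos","gripper"]}

```bash
mkdir -p pics; cat > h.py <<'E'
from cell import telemetry, eyes, env, models
import numpy as np, cv2
from scipy.spatial.transform import Rotation as R
def save(p,n): cv2.imwrite('pics/'+n+'.png',p['pixels'][:,:,::-1])
def Rc(p):
    o=np.array(p['orientation'],float)
    return o if o.shape==(3,3) else R.from_euler('xyz',o,degrees=True).as_matrix()
def ray(p,c):
    d=Rc(p)@np.linalg.inv(np.array(p['mtx']))@np.array([c[0],c[1],1.]); return np.array(p['origin']),d/np.linalg.norm(d)
def atz(p,c,z):
    o,d=ray(p,c); return o+d*(z-o[2])/d[2]
def proj(p,X):
    v=np.array(p['mtx'])@Rc(p).T@(np.asarray(X,float)-np.array(p['origin'])); return v[:2]/v[2]
def tri(rs):
    A=0;b=0
    for o,d in rs:
        M=np.eye(3)-np.outer(d,d);A=A+M;b=b+M@o
    return np.linalg.solve(A,b)
E
python3 - <<'E'
from h import *
s=telemetry.get_obs();print(s['tool_pos'],s['tool_rot'],s['time_s'],env.finger_overhang)
for n in('scene','top'):
    p=eyes.read_camera(n);save(p,n);print(n,p['origin'],p['orientation'],p['mtx'])
    for t in('bowl','lid','lid_handle','rack','rack_slot','pepper_mill','salt_mill','jar','keeper','funnel','tongs','plate_blue','plate_wood'):
        print(t,[(np.round(r['centre']).tolist(),round(r['p'],2),np.round(atz(p,r['centre'],.08),3).tolist()) for r in models.search_frame(p,t)][:4])
E
```

```text
[ 0.17618383 -0.62511792  0.23542364] [-1.79888737e+02  6.33468247e-03  1.57472008e+01] 0.0 0.014
scene [0.99266994 0.64872093 0.64039744] [-1.24621683e+02 -4.17447978e-02  1.50640594e+02] [[437.61835425   0.         280.08100487]
 [  0.         437.61835425 205.68364443]
 [  0.           0.           1.        ]]
bowl [([316.0, 232.0], 0.73, [0.577, 0.062, 0.08]), ([418.0, 353.0], 0.21, [0.606, 0.386, 0.08])]
lid [([315.0, 209.0], 0.84, [0.532, -0.009, 0.08]), ([429.0, 293.0], 0.19, [0.499, 0.303, 0.08])]
lid_handle [([312.0, 208.0], 0.55, [0.537, -0.016, 0.08])]
rack [([416.0, 352.0], 0.71, [0.606, 0.384, 0.08])]
rack_slot [([415.0, 350.0], 0.65, [0.605, 0.38, 0.08])]
pepper_mill [([236.0, 156.0], 0.82, [0.582, -0.321, 0.08]), ([219.0, 134.0], 0.8, [0.568, -0.471, 0.08]), ([192.0, 143.0], 0.75, [0.659, -0.455, 0.08]), ([204.0, 170.0], 0.72, [0.686, -0.292, 0.08])]
salt_mill [([286.0, 149.0], 0.9, [0.446, -0.29, 0.08])]
jar [([267.0, 195.0], 0.55, [0.599, -0.113, 0.08])]
keeper [([322.0, 173.0], 0.84, [0.432, -0.133, 0.08]), ([419.0, 352.0], 0.62, [0.602, 0.385, 0.08])]
funnel [([22
[... 679 characters left out ...]
)]
rack [([159.0, 250.0], 0.83, [0.467, 0.267, 0.08])]
rack_slot [([161.0, 249.0], 0.89, [0.469, 0.262, 0.08])]
pepper_mill [([435.0, 204.0], 0.76, [0.579, -0.446, 0.08]), ([393.0, 207.0], 0.57, [0.573, -0.336, 0.08]), ([374.0, 169.0], 0.57, [0.674, -0.289, 0.08]), ([413.0, 174.0], 0.55, [0.66, -0.392, 0.08])]
salt_mill [([385.0, 258.0], 0.97, [0.441, -0.307, 0.08])]
jar [([319.0, 206.0], 0.91, [0.577, -0.144, 0.08])]
keeper [([316.0, 268.0], 0.89, [0.418, -0.132, 0.08])]
funnel [([319.0, 165.0], 0.91, [0.687, -0.146, 0.08])]
tongs [([236.0, 146.0], 0.65, [0.742, 0.075, 0.08])]
plate_blue [([137.0, 224.0], 0.96, [0.536, 0.327, 0.08])]
plate_wood [([119.0, 208.0], 0.92, [0.578, 0.376, 0.08])]
```

View pics/scene.png

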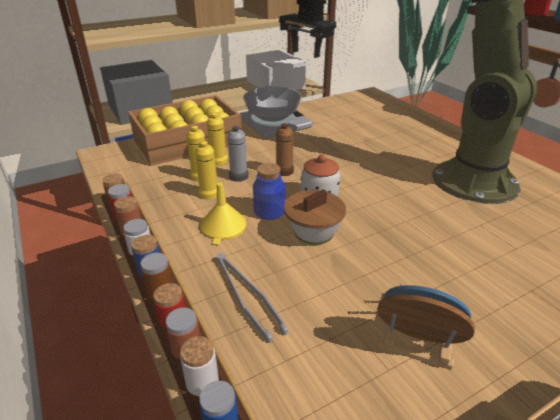

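View pics/top.png

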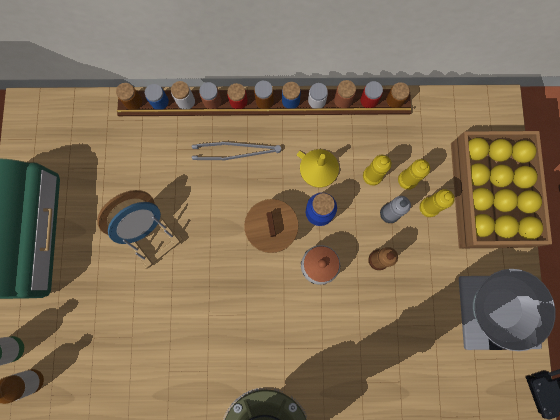

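The only steel mill is at scene (236,156) / top (396,208). The yellow ones at scene (219,134), (192,143), (204,170) are look-alikes, and the oak salt mill is at (286,149). I'll enlarge the mill, rack and lid.

```bash
python3 - <<'E'
import cv2,numpy as np
t=cv2.imread('pics/top.png');s=cv2.imread('pics/scene.png')
f=lambda im,x,y,w,h:cv2.resize(im[y:y+h,x:x+w],(400,300),interpolation=cv2.INTER_CUBIC)
cv2.imwrite('pics/crops.png',np.vstack([np.hstack([f(t,90,180,112,84),f(s,365,275,120,90)]),np.hstack([f(t,230,185,88,66),f(s,180,115,120,90)])]))
E
```

```text
(no output)
```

View pics/crops.png

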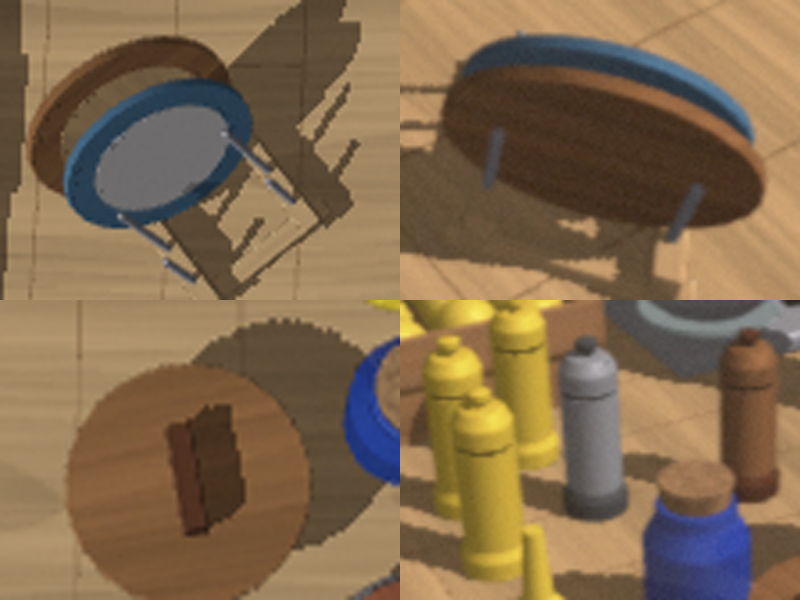

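{"fn": "drive_tool", "kwargs": {"angular": [[0,0,0],[0,0,0],[0,0,0],[0,0,0],[0,0,0],[0,0,0],[0,0,0],[0,0,0],[0,0,0],[0,0,0],[0,0,0],[0,0,0],[0,0,0],[0,0,0],[0,0,0],[0,0,0],[0,0,0],[0,0,0],[0,0,0],[0,0,0]], "delta_pos": [[2.54,-2.47,-0.32],[2.54,-2.47,-0.32],[2.54,-2.47,-0.32],[2.54,-2.47,-0.32],[2.54,-2.47,-0.32],[2.54,-2.47,-0.32],[2.54,-2.47,-0.32],[2.54,-2.47,-0.32],[2.54,-2.47,-0.32],[2.54,-2.47,-0.32],[2.54,-2.47,-0.32],[2.54,-2.47,-0.32],[2.54,-2.47,-0.32],[2.54,-2.47,-0.32],[2.54,-2.47,-0.32],[2.54,-2.47,-0.32],[2.54,-2.47,-0.32],[2.54,-2.47,-0.32],[2.54,-2.47,-0.32],[2.54,-2.47,-0.32]], "gripper": [8.7,8.7,8.7,8.7,8.7,8.7,8.7,8.7,8.7,8.7,8.7,8.7,8.7,8.7,6,6,6,6,6,6]}}

```text
time_s: 3.4
tool_pos: [0.5318, -0.0111, 0.301]
tool_rot: [180.0, -0.0, 15.7]
force: [1.0, -0.7, 0.1]
grip_width: 0.0605
grasp_force: 0.0
```

```bash
python3 - <<'E'
from h import *
from scipy.optimize import least_squares
p=eyes.read_camera('wrist');save(p,'w1')
print(p['origin'],p['orientation'])
for t,z in(('lid',.08),('lid_handle',.112)):
    for r in models.cut_out(p,t)[:1]:
        m=r['pixels'].astype(np.uint8);ys,xs=np.nonzero(m)
        c,_,a=cv2.minAreaRect(np.column_stack([xs,ys]).astype(np.float32)); b=cv2.boxPoints((c,_,a))
        print(t,r['p'],r['centre'],c,_,a,atz(p,r['centre'],z),atz(p,c,z)); print([np.round(atz(p,q,z),3).tolist() for q in b])
# rack fit from the top crop
k=3.571; px=lambda u,v:np.array([90+u/k,180+v/k])
t=eyes.read_camera('top')
L=np.array([np.sin(np.radians(20)),0,np.cos(np.radians(20))])
pts=[]
for x,l,obs in((-.045,.042,{1:((165,262),(195,280)),-1:((270,180),(293,202))}),(-.015,.07,{1:((120,215),(170,247)),-1:((222,133),(270,172))})):
    for s in(1,-1):
        b=np.array([x,.046*s,.03]);pts+=[(b+l*L,px(*obs[s][0])),(b,px(*obs[s][1]))]
f=lambda v:np.concatenate([proj(t,R.from_euler('z',v[2]).apply(X)+[v[0],v[1],0])-o for X,o in pts])
s=least_squares(f,[.49,.28,.69]);print(s.x,np.degrees(s.x[2]),np.round(s.fun,1))
E
```

```text
[0.59976005 0.00753129 0.44992767] [ 1.65020298e+02 -9.24023611e-02 -7.42242915e+01]
lid 0.66 [284.2, 179.0] (284.800048828125, 178.4000244140625) (136.84735107421875, 135.9529266357422) 26.56505012512207 [ 0.53015948 -0.01824913  0.08      ] [ 0.53091473 -0.0186614   0.08      ]
[[0.475, 0.063, 0.08], [0.608, 0.034, 0.08], [0.585, -0.097, 0.08], [0.444, -0.078, 0.08]]
lid_handle 0.61 [285.3, 176.3] (284.5, 178.0) (134.0, 137.0) 90.0 [ 0.53888114 -0.01629648  0.112     ] [ 0.53715489 -0.01602684  0.112     ]
[[0.578, 0.058, 0.112], [0.611, -0.057, 0.112], [0.492, -0.098, 0.112], [0.456, 0.029, 0.112]]
[0.5136571  0.31151693 0.68315354] 39.141814563974805 [ 0.1 -0.2 -0.3  0.1 -0.5 -0.   0.  -0.2  0.1  0.  -0.1  0.6  0.9 -0.1
 -0.3 -0.3]
```

View pics/w1.png

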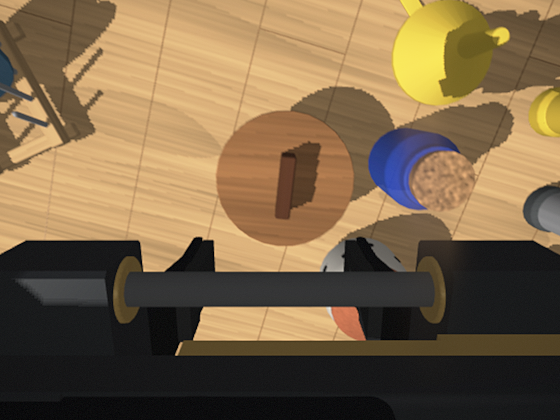

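```bash
python3 - <<'E'
from h import *
p=eyes.read_camera('wrist')
a,b=atz(p,(288.5,155),.112),atz(p,(283.5,216),.104)
print(a,b,np.degrees(np.arctan2(*(a-b)[1::-1])),np.linalg.norm(a-b))
im=p['pixels'][145:230,268:302];cv2.imwrite('pics/h.png',cv2.resize(im[:,:,::-1],None,fx=7,fy=7,interpolation=cv2.INTER_CUBIC))
E
```

```text
[ 0.55784225 -0.0140867   0.112     ] [ 0.49892166 -0.02649102  0.104     ] 11.888654031288885 0.060741275074557836
```

View pics/h.png

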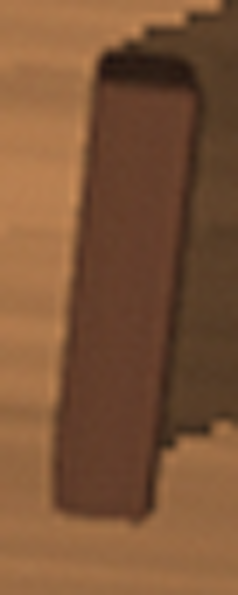

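```bash
cat >> h.py <<'E'
def plan(pos,rpy=None,frm=None):
    s=telemetry.get_obs(); T=R.from_euler('xyz',s['tool_rot'],degrees=True) if frm is None else frm
    print('shift cm',np.round(T.inv().apply(np.array(pos)-s['tool_pos'])*100,2))
    if rpy is not None: print('turn rad',np.round((T.inv()*R.from_euler('xyz',rpy,degrees=True)).as_rotvec(),4))
E
python3 - <<'E'
from h import *
p=eyes.read_camera('wrist')
a,b=atz(p,(289,157.1),.112),atz(p,(282.9,218.9),.112)
y=np.degrees(np.arctan2(*(a-b)[1::-1]));m=(a+b)/2
print(a,b,y,np.linalg.norm(a-b),m)
m[2]=.15;plan(m,[180,0,y]); plan(m,None,R.from_euler('xyz',[180,0,y],degrees=True))
print(telemetry.get_obs()['force'])
E
```

```text
[ 0.55580108 -0.01657848  0.112     ] [ 0.49799174 -0.02734361  0.112     ] 10.548671342372296 0.0588031216945329 [ 0.52689641 -0.02196105  0.112     ]
shift cm [-0.59  0.67 15.03]
turn rad [0.0008 0.0008 0.089 ]
shift cm [-0.54  0.74 15.03]
[-0.61220378 -0.01636206 -0.19399305]
```

{"fn": "drive_tool", "kwargs": {"angular": [[0,0,0.0445],[0,0,0.0445],[0,0,0],[0,0,0],[0,0,0],[0,0,0],[0,0,0],[0,0,0],[0,0,0],[0,0,0],[0,0,0],[0,0,0],[0,0,0],[0,0,0],[0,0,0]], "delta_pos": [[0,0,0],[0,0,0],[-0.1,0.12,2.5],[-0.1,0.12,2.5],[-0.1,0.12,2.5],[-0.1,0.12,2.5],[-0.1,0.12,2.5],[0,0,2.5],[0,0,1.6],[0,0,1.2],[0,0,1.0],[0,0,0.8],[0,0,0.5],[0,0,0],[0,0,0]], "gripper": [5,5,5,5,5,5,5,5,5,5,5,5,5,5,5], "squeeze": 40}}

```text
time_s: 5.2
tool_pos: [0.5278, -0.0191, 0.0999]
tool_rot: [180.0, -0.0, 10.6]
force: [0.2, 0.2, 0.4]
grip_width: 0.0499
grasp_force: 0.0
```

```bash
python3 - <<'E'
from h import *
p=eyes.read_camera('wrist');save(p,'w2')
s=telemetry.get_obs();print(s['tool_pos'],s['force'],s['qpos'])
E
```

```text
[ 0.52791803 -0.01909154  0.10008728] [ 0.25287729  0.40957355 -0.45364407] [ 35.23087537  13.86360962 -39.99769591 108.48470261  10.14954412
  61.13467092 -88.21046172]
```

View pics/w2.png

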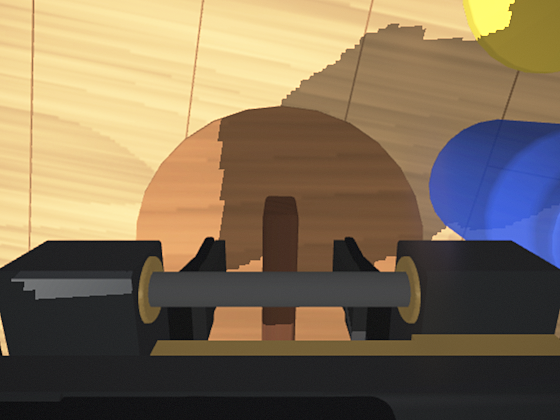

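{"fn": "drive_tool", "kwargs": {"angular": [[0,0,0],[0,0,0],[0,0,0],[0,0,0],[0,0,0],[0,0,0],[0,0,0],[0,0,0],[0,0,0],[0,0,0],[0,0,0],[0,0,0],[0,0,0],[0,0,0],[0,0,0],[0,0,0],[0,0,0],[0,0,0]], "delta_pos": [[0,0,0],[0,0,0],[0,0,0],[0,0,0],[0,0,0],[0,0,0],[0,0,0],[0,0,-0.4],[0,0,-0.8],[0,0,-1.5],[0,0,-2],[0,0,-2.5],[0,0,-3],[0,0,-3],[0,0,-3],[0,0,-3],[0,0,-2],[0,0,0]], "gripper": [0.5,0.5,0.5,0.5,0.5,0.5,0.5,0.5,0.5,0.5,0.5,0.5,0.5,0.5,0.5,0.5,0.5,0.5], "squeeze": 50}}

```text
time_s: 7.05
tool_pos: [0.5291, -0.0187, 0.3158]
tool_rot: [179.8, -0.4, 10.7]
force: [0.3, 0.3, -0.7]
grip_width: 0.0136
grasp_force: 49.9
```

```bash
python3 - <<'E'
from h import *
s=telemetry.get_obs();T=R.from_euler('xyz',s['tool_rot'],degrees=True)
y=39.14; Q=R.from_euler('z',y,degrees=True); org=np.array([.5137,.3115,0])
# desired tool: z=(sin70,0,-cos70) rack, x=(cos70,0,sin70)->up, y=z cross x
a=np.radians(70);Z=np.array([np.sin(a),0,-np.cos(a)]);X=np.array([np.cos(a),0,np.sin(a)]);Y=np.cross(Z,X)
D=Q*R.from_matrix(np.column_stack([X,Y,Z]))
lift=-1*0
h=.0298 # TCP above lid origin
seat=org+Q.apply([-.002,0,.085]-h*Z); pre=seat+Q.apply(.13*np.array([np.sin(np.radians(20)),0,np.cos(np.radians(20))]))
print('seat',seat,'pre',pre,D.as_euler('xyz',degrees=True))
print('yaw turn',np.radians(y)-T.as_euler('xyz')[2], 'total rv',(T.inv()*D).as_rotvec())
plan(pre)
E
```

```text
seat [0.49042962 0.29256168 0.0951922 ] pre [0.52491509 0.32062726 0.21735224] [180.   -70.    39.14]
yaw turn 0.49687053139610293 total rv [ 0.30670664  1.18932129 -0.43014965]
shift cm [  5.81 -33.44   9.8 ]
```

{"fn": "drive_tool", "kwargs": {"angular": [[0,0,-0.0994],[0,0,-0.0994],[0,0,-0.0994],[0,0,-0.0994],[0,0,-0.0994],[0,0,0],[0,0,0],[0,0,0],[0,0,0],[0,0,0],[0,0,0],[0,0,0],[0,0,0],[0,0,0],[0,0,0],[0,0,0],[0,0,0]], "delta_pos": [[0,0,0],[0,0,0],[0,0,0],[0,0,0],[0,0,0],[2.11,-2.66,0],[2.11,-2.66,0],[2.11,-2.66,0],[2.11,-2.66,0],[2.11,-2.66,0],[2.11,-2.66,0],[2.11,-2.66,0],[2.11,-2.66,0],[2.11,-2.66,0],[2.11,-2.66,0],[0,0,0],[0,0,0]], "gripper": [0.5,0.5,0.5,0.5,0.5,0.5,0.5,0.5,0.5,0.5,0.5,0.5,0.5,0.5,0.5,0.5,0.5]}}

```text
time_s: 8.75
tool_pos: [0.5222, 0.3212, 0.3104]
tool_rot: [-180.0, 0.1, 39.3]
force: [-0.9, 0.2, -1.2]
grip_width: 0.0141
grasp_force: 49.9
```

{"fn": "drive_tool", "kwargs": {"angular": [[0,0.1018,0],[0,0.1018,0],[0,0.1018,0],[0,0.1018,0],[0,0.1018,0],[0,0.1018,0],[0,0.1018,0],[0,0.1018,0],[0,0.1018,0],[0,0.1018,0],[0,0.1018,0],[0,0.1018,0],[0,0,0],[0,0,0],[0,0,0]], "delta_pos": [[0,0,0],[0,0,0],[0,0,0],[0,0,0],[0,0,0],[0,0,0],[0,0,0],[0,0,0],[0,0,0],[0,0,0],[0,0,0],[0,0,0],[0,0,0],[0,0,0],[0,0,0]], "gripper": [0.5,0.5,0.5,0.5,0.5,0.5,0.5,0.5,0.5,0.5,0.5,0.5,0.5,0.5,0.5]}}

```text
time_s: 10.25
tool_pos: [0.5371, 0.329, 0.3133]
tool_rot: [179.8, -58.2, 40.0]
force: [1.0, 1.0, -2.8]
grip_width: 0.0138
grasp_force: 49.9
```

```bash
python3 - <<'E'
from h import *
s=telemetry.get_obs();print(s['tool_pos'],s['tool_rot'],s['qpos'],s['force'])
plan([.52491509,.32062726,.21735224],[180,-70,39.14])
t=eyes.read_camera('scene');save(t,'s2')
t=eyes.read_camera('top')
f=lambda im,x,y,w,h:cv2.resize(im[y:y+h,x:x+w],(400,300),interpolation=cv2.INTER_CUBIC)
a=cv2.imread('pics/s2.png');cv2.imwrite('pics/c2.png',np.hstack([f(t['pixels'][:,:,::-1],70,130,200,150),f(a,320,150,240,180)]))
E
```

```text
[0.53712695 0.32903327 0.3132803 ] [179.82619214 -58.17468788  40.01795668] [-17.52507625 -17.27461575  -9.31457909 129.55956198 -53.93093326
  15.92905836 -32.26332494] [ 0.97494114  1.04890316 -2.78047282]
shift cm [-8.93 -0.15  3.8 ]
turn rad [-0.0108  0.2064  0.007 ]
```

View pics/c2.png

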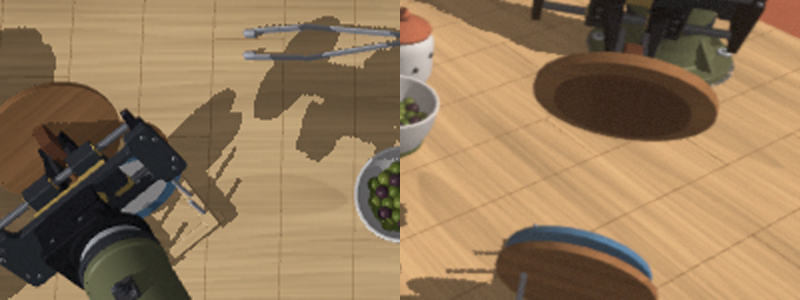

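```bash
cat > fk.py <<'E'
from h import *
from scipy.optimize import least_squares
D=[([75.063,18.392,-4.016,83.108,1.295,78.541,-3.26],[.1762,-.6251,.2354],[-179.89,.006,15.747]),
([35.2309,13.8636,-39.9977,108.4847,10.1495,61.1347,-88.2105],[.5279,-.0191,.1001],[180,0,10.6]),
([-17.52507625,-17.27461575,-9.31457909,129.55956198,-53.93093326,15.92905836,-32.26332494],[.53712695,.32903327,.3132803],[179.826,-58.175,40.018])]
def fk(q,v,s):
    b,h,L1,L2,Lt,ae,aw,c=v; q=np.radians(q)*np.array([s[0],1,s[1],1,s[2],1,s[3]])
    z=lambda a:R.from_euler('z',a); y=lambda a:R.from_euler('y',a)
    T=z(b+q[0])*y(q[1])*z(q[2]); p=np.array([0,0,h])+T.apply([ae,0,L1])
    T=T*y(q[3]); p=p+T.apply([-ae,0,0]); T=T*z(q[4]); p=p+T.apply([0,0,L2]); T=T*y(q[5]); p=p+T.apply([aw,0,Lt])
    return p,T*z(c+q[6])
def res(v,s):
    o=[]
    for q,p,r in D:
        P,T=fk(q,v,s); o+=list((P-p)*3)+list((T.inv()*R.from_euler('xyz',r,degrees=True)).as_rotvec())
    return np.array(o)
def fit():
    import itertools; best=None
    for s in itertools.product((1,-1),repeat=4):
        for b in(-2.6,-1.3,0,1.3,2.6):
            for c in (0,1.5,3,-1.5):
                f=least_squares(res,[b,.33,.4,.45,.25,0,0,c],args=(s,))
                if best is None or f.cost<best[0].cost: best=(f,s)
    return best
E
python3 - <<'E'
from fk import *
f,s=fit();print(f.cost,s,np.round(f.x,4),np.round(f.fun,4))
E
```

```text
0.0006619458145094966 (-1, -1, -1, -1) [-0.0371  0.2543  0.4883  0.5153  0.371  -0.0139 -0.0068  1.5399] [ 0.0067  0.0011 -0.0011  0.002  -0.0001 -0.0062  0.0007  0.0076 -0.0016
  0.0005 -0.0009 -0.0052 -0.0036  0.0022  0.0027  0.0315  0.0006  0.0114]
```

```bash
cat > ik.py <<'E'
from fk import *
V=[-.0371,.2543,.4883,.5153,.371,-.0139,-.0068,1.5399];S=(-1,)*4
lo=np.array([-163.93,-17.29,-79.2,3.27,-89.18,5.43,-154.24])+1;hi=np.array([163.93,119.83,71.16,140.29,269.18,117.66,154.24])-1
def ik(pos,rpy,seed=None):
    T0=R.from_euler('xyz',rpy,degrees=True);best=None
    q0=np.array(seed if seed is not None else telemetry.get_obs()['qpos'],float)
    rng=np.random.default_rng(0)
    for k in range(12):
        g=np.clip(q0+(rng.normal(0,25,7) if k else 0),lo+1,hi-1)
        def f(q):
            P,T=fk(q,V,S); return np.concatenate([(P-pos)*3,(T.inv()*T0).as_rotvec(),(q-q0)*1e-5])
        r=least_squares(f,g,bounds=(lo,hi))
        if best is None or r.cost<best.cost:best=r
    P,T=fk(best.x,V,S); return np.round(best.x,1),np.linalg.norm(P-pos),np.degrees((T.inv()*T0).magnitude())
E
python3 - <<'E'
from ik import *
seat=np.array([.4904,.2926,.0952]);pre=np.array([.5249,.3206,.2174])
for P in(50,40,35,30,25,20):
    print(P,ik(seat,[180,-P,39.14]),ik(pre,[180,-P,39.14])[1:])
for t in(30,35,40,45): print(t,ik([.53,.13,.034],[180,t,20]))
plan([.53,.13,.20],[180,0,20]); plan([.53,.13,.20],None,R.from_euler('xyz',[180,0,20],degrees=True))
E
```

```text
50 (array([-88.1,  -7.8,  61. , 138.9, -88.2,   6.4,  11. ]), np.float64(0.013216801679964404), np.float64(3.749861008102512)) (np.float64(9.598002070549058e-09), np.float64(1.7848513956110788e-06))
40 (array([-17.8,  -2.1, -10.1, 135.5, -50.9,  11.5, -31.3]), np.float64(2.5728066900942007e-08), np.float64(5.150350517735081e-06)) (np.float64(1.46361716086625e-07), np.float64(6.647612876464975e-05))
35 (array([-16.4,  -1.4, -12. , 132. , -27.1,  16.8, -55.2]), np.float64(1.853336200159356e-07), np.float64(8.93175252645547e-05)) (np.float64(1.5801412318011136e-07), np.float64(7.064529683489137e-05))
30 (array([-18.7,  -0. , -10.5, 128.2, -15.4,  23.2, -67.1]), np.float64(1.9404119976508065e-07), np.float64(9.498633222059526e-05)) (np.float64(1.5624740840536292e-07), np.float64(6.979126082370658e-05))
25 (array([-22. ,   1.8,  -8.1, 124.2,  -9. ,  29.7, -73.6]), np.float64(1.729574649094015e-07), np.float64(8.636126870784483e-05)) (np.float64(1.5002780327827925e-07), np.float64(6.699224927231673e-05))
20 (array([-25.3,   4.1,  -5.6, 120.1,  -5.4,  36.3, -77.5]), np.float64(1.5104708841949735e-07), np.float64(7.689243268891711e-05)) (np.float64(1.4514555039784063e-07), np.float64(6.390668771397731e-05))
30 (array([-29.2,  39.9,  17.1,  83.2,  -6.3,  88.2, -80.8]), np.float64(1.9719318886949817e-07), np.float64(5.722212176457736e-05))
35 (array([-29. ,  43.8,  17.3,  79. ,  -6.4,  93.6, -80.6]), np.float64(2.2236980165983855e-07), np.float64(6.008075814591143e-05))
40 (array([-28.7,  47.7,  17.6,  74.7,  -6.5,  99. , -80.4]), np.float64(2.500756355936808e-07), np.float64(6.306815235730978e-05))
45 (array([-28.4,  51.6,  17.8,  70.5,  -6.5, 104.3, -80.1]), np.float64(2.807814825427118e-07), np.float64(6.602667695195915e-05))
shift cm [-16.68  14.82  -5.34]
turn rad [-0.1749 -1.0054  0.3174]
shift cm [-7.49 18.48 11.33]
```

{"fn": "drive_tool", "kwargs": {"angular": [[-0.0175,-0.1005,0.0317],[-0.0175,-0.1005,0.0317],[-0.0175,-0.1005,0.0317],[-0.0175,-0.1005,0.0317],[-0.0175,-0.1005,0.0317],[-0.0175,-0.1005,0.0317],[-0.0175,-0.1005,0.0317],[-0.0175,-0.1005,0.0317],[-0.0175,-0.1005,0.0317],[-0.0175,-0.1005,0.0317],[0,0,0],[0,0,0],[0,0,0],[0,0,0],[0,0,0],[0,0,0],[0,0,0],[0,0,0],[0,0,0],[0,0,0]], "delta_pos": [[0,0,0],[0,0,0],[0,0,0],[0,0,0],[0,0,0],[0,0,0],[0,0,0],[0,0,0],[0,0,0],[0,0,0],[-1.25,3.08,0],[-1.25,3.08,0],[-1.25,3.08,0],[-1.25,3.08,0],[-1.25,3.08,0],[-1.25,3.08,0],[0,0,3.5],[0,0,4],[0,0,4],[0,0,0]], "gripper": [0.5,0.5,0.5,0.5,0.5,0.5,0.5,0.5,0.5,0.5,0.5,0.5,0.5,0.5,0.5,0.5,0.5,0.5,0.5,0.5]}}

```text
time_s: 12.35
tool_pos: [0.5349, 0.1347, 0.1884]
tool_rot: [-179.2, -2.2, 21.2]
force: [-0.6, -0.1, -2.0]
grip_width: 0.0134
grasp_force: 49.9
```

```bash
python3 - <<'E'
from h import *
s=telemetry.get_obs();print(s['tool_pos'],s['tool_rot'],s['qpos'])
plan([.53,.13,.0355],[180,0,20])
E
```

```text
[0.53493899 0.13471626 0.18842537] [-179.23466072   -2.1704929    21.24491563] [ 19.63857135   9.65153158 -39.29791092 101.57579042   5.63085735
  68.86873394 -89.82311816]
shift cm [-1.21  0.46 15.25]
turn rad [-0.0138 -0.0377  0.022 ]
```

{"fn": "drive_tool", "kwargs": {"angular": [[-0.0138,-0.0377,0.022],[0,0,0],[0,0,0],[0,0,0],[0,0,0],[0,0,0],[0,0,0]], "delta_pos": [[0,0,0],[-0.2,0.15,3],[-0.2,0.15,3],[-0.2,0.15,3],[0,0,2],[0,0,0],[0,0,0]], "gripper": [0.5,0.5,0.5,0.5,0.5,0.5,0.5]}}

```text
time_s: 13.05
tool_pos: [0.5364, 0.1309, 0.0853]
tool_rot: [179.9, -0.7, 20.1]
force: [0.0, 0.4, -1.5]
grip_width: 0.0137
grasp_force: 49.9
```

```bash
python3 - <<'E'
from h import *
s=telemetry.get_obs();print(s['tool_pos'],s['tool_rot'],s['force'])
plan([.53,.13,.0355],[180,0,20])
E
```

```text
[0.53640782 0.13092164 0.08530573] [179.91358509  -0.68091889  20.06403068] [ 0.01617802  0.38331434 -1.46719578]
shift cm [-0.69 -0.14  4.97]
turn rad [ 0.0015 -0.0119  0.0011]
```

{"fn": "drive_tool", "kwargs": {"angular": [[0,-0.0119,0],[0,0,0],[0,0,0],[0,0,0],[0,0,0],[0,0,0],[0,0,0],[0,0,0],[0,0,0]], "delta_pos": [[0,0,1.5],[0,0,1.2],[0,0,0.9],[0,0,0.6],[0,0,0.4],[0,0,0.2],[0,0,0.1],[0,0,0],[0,0,0]], "gripper": [0.5,0.5,0.5,0.5,0.5,0.5,0.5,0.5,0.5]}}

```text
time_s: 13.95
tool_pos: [0.5348, 0.1308, 0.0344]
tool_rot: [179.9, 0.1, 20.1]
force: [0.7, 0.2, -1.8]
grip_width: 0.0135
grasp_force: 49.9
```

{"fn": "drive_tool", "kwargs": {"angular": [[0,0,0],[0,0,0],[0,0,0],[0,0,0],[0,0,0],[0,0,0],[0,0,0],[0,-0.1164,0],[0,-0.1164,0],[0,-0.1164,0],[0,-0.1164,0],[0,-0.1164,0],[0,-0.1164,0],[0,0,0],[0,0,0]], "delta_pos": [[0,0,0],[0,0,0],[0,0,0],[0,0,0],[0,0,-2],[0,0,-3],[0,0,-3],[0,0,0],[0,0,0],[0,0,0],[0,0,0],[0,0,0],[0,0,0],[0,0,0],[0,0,0]], "gripper": [4,4,4,4,4,4,4,4,4,4,4,4,4,4,4]}}

```text
time_s: 15.45
tool_pos: [0.5346, 0.1312, 0.1129]
tool_rot: [180.0, 40.2, 20.1]
force: [0.6, -0.2, -0.3]
grip_width: 0.04
grasp_force: 0.0
```

```bash
python3 - <<'E'
from h import *
s=telemetry.get_obs();print(s['tool_pos'],s['tool_rot'],s['qpos'],s['force'])
plan([.535,.131,.065],[180,40,20.1]);plan([.535,.131,.0355],[180,40,20.1])
p=eyes.read_camera('wrist');save(p,'w3')
print(proj(p,[.5348,.1308,.046]),proj(p,[.5348+.03*np.cos(.35),.1308+.03*np.sin(.35),.046]),proj(p,[.5348-.03*np.cos(.35),.1308-.03*np.sin(.35),.046]))
E
```

```text
[0.53461097 0.13124802 0.11291633] [179.99720081  40.1974164   20.13572655] [   1.81160963   45.98967048  -32.01485109   71.89207923   16.84977888
  108.22799551 -100.58779288] [ 0.63521944 -0.24748352 -0.31375605]
shift cm [3.11 0.04 3.64]
turn rad [0.0005 0.0034 0.0005]
shift cm [5.02 0.04 5.9 ]
turn rad [0.0005 0.0034 0.0005]
[278.30413815 154.63871814] [278.36203651 111.35282865] [278.25894528 188.42574529]
```

View pics/w3.png

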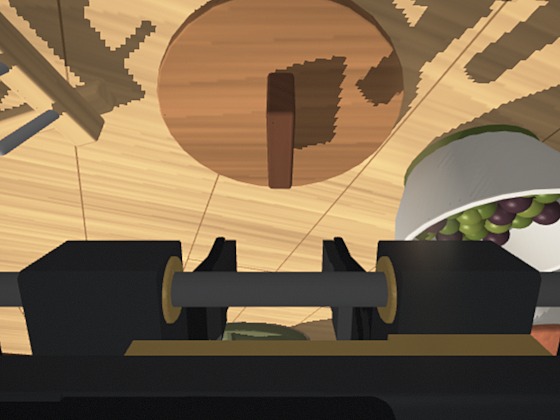

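The lid lies flat on the shelf with its handle top at cols 268–295, rows 110–188, as predicted. I'll regrip it with the tool leaning.

{"fn": "drive_tool", "kwargs": {"angular": [[0,0,0],[0,0,0],[0,0,0],[0,0,0],[0,0,0],[0,0,0],[0,0,0],[0,0,0],[0,0,0],[0,0,0],[0,0,0],[0,0,0],[0,0,0],[0,0,0],[0,0,0]], "delta_pos": [[1.3,0,1.53],[1.3,0,1.53],[1.0,0,1.2],[0.8,0,0.94],[0.6,0,0.7],[0,0,0],[0,0,0],[0,0,0],[0,0,0],[0,0,0],[0,0,0],[0,0,0],[0,0,0],[0,0,0],[0,0,0]], "gripper": [4,4,4,4,4,4,4,0.5,0.5,0.5,0.5,0.5,0.5,0.5,0.5], "squeeze": 58}}

```text
time_s: 17.0
tool_pos: [0.535, 0.1308, 0.037]
tool_rot: [179.9, 40.2, 20.1]
force: [1.5, -0.0, 1.7]
grip_width: 0.0133
grasp_force: 58.0
```

```bash
python3 - <<'E'
from ik import *
s=telemetry.get_obs();print(s['tool_pos'],s['tool_rot'],s['force'])
T=R.from_euler('xyz',s['tool_rot'],degrees=True)
# lid in tool frame
o=np.array([.5348,.1308,.004]);LR=R.from_euler('z',20.1,degrees=True)
ot=T.inv().apply(o-s['tool_pos']);LT=T.inv()*LR
np.save('lid.npy',np.r_[ot,LT.as_quat()])
a=np.radians(70);Q=R.from_euler('z',39.14,degrees=True)
Lg=Q*R.from_matrix(np.array([[np.cos(a),0,-np.sin(a)],[0,1,0],[np.sin(a),0,np.cos(a)]]))
G=Lg*LT.inv();org=np.array([.5137,.3115,0]);up=np.array([np.sin(np.radians(20)),0,np.cos(np.radians(20))])
for d in(0,.002,.1):
    pos=org+Q.apply(np.array([-.002,0,.085])+d*up)-G.apply(ot); print(d,pos,G.as_euler('xyz',degrees=True))
    print(ik(pos,G.as_euler('xyz',degrees=True)))
print((T.inv()*G).as_rotvec())
E
```

```text
[0.53502664 0.13084414 0.03699352] [179.92350221  40.17873708  20.06561959] [ 1.45740358 -0.01565862  1.71292809]
0 [0.48818557 0.29068841 0.0964987 ] [179.96074025 -29.82125438  39.10972288]
(array([  0.8,  -0.5, -29.9, 128.3, -15.6,  23.6, -67. ]), np.float64(2.953968306617548e-07), np.float64(0.00011089085233784127))
0.002 [0.48871611 0.29112019 0.09837808] [179.96074025 -29.82125438  39.10972288]
(array([  0.6,  -0.6, -29.7, 128.1, -15.5,  23.9, -67.1]), np.float64(2.9272520205283205e-07), np.float64(0.00010984406356444714))
0.1 [0.51471285 0.31227732 0.19046796] [179.96074025 -29.82125438  39.10972288]
(array([ -3.2,  -4.3, -25.9, 119. , -13. ,  36.2, -71.5]), np.float64(2.2255239933621674e-07), np.float64(7.831515933127642e-05))
[-0.03137523  1.21022734 -0.3511517 ]
```

{"fn": "drive_tool", "kwargs": {"angular": [[0,0,0],[0,0,0],[0,0,0],[0,0,0],[0,0,0],[0,0,0],[0,0,0],[0,0,0],[-0.00285,0.11002,-0.03192],[-0.00285,0.11002,-0.03192],[-0.00285,0.11002,-0.03192],[-0.00285,0.11002,-0.03192],[-0.00285,0.11002,-0.03192],[-0.00285,0.11002,-0.03192],[-0.00285,0.11002,-0.03192],[-0.00285,0.11002,-0.03192],[-0.00285,0.11002,-0.03192],[-0.00285,0.11002,-0.03192],[-0.00285,0.11002,-0.03192],[0,0,0]], "delta_pos": [[-0.6,0,-0.7],[-1.3,0,-1.5],[-2,0,-2.4],[-2,0,-2.4],[-2,0,-2.4],[-2,0,-2.4],[-2,0,-2.4],[-1.3,0,-1.5],[0,0,0],[0,0,0],[0,0,0],[0,0,0],[0,0,0],[0,0,0],[0,0,0],[0,0,0],[0,0,0],[0,0,0],[0,0,0],[0,0,0]], "gripper": [0.5,0.5,0.5,0.5,0.5,0.5,0.5,0.5,0.5,0.5,0.5,0.5,0.5,0.5,0.5,0.5,0.5,0.5,0.5,0.5]}}

```text
time_s: 19.0
tool_pos: [0.5304, 0.1292, 0.2254]
tool_rot: [-179.8, -28.8, 39.0]
force: [-1.1, -1.2, -3.4]
grip_width: 0.0136
grasp_force: 58.0
```

```bash
python3 - <<'E'
from h import *
s=telemetry.get_obs();print(s['tool_pos'],s['tool_rot'],s['qpos'],s['force'])
G=[179.96,-29.82,39.11];plan([.5147,.3123,.1905],G);plan([.5147,.3123,.1905],None,R.from_euler('xyz',G,degrees=True))
E
```

```text
[0.53041045 0.12920946 0.22535432] [-179.82992156  -28.80675599   39.01489107] [ 11.85902108 -10.19506541 -16.71990751 119.64324739 -25.28351599
  48.3165908  -42.83796645] [-1.06436389 -1.23350389 -3.44512946]
shift cm [  7.35 -15.19   8.06]
turn rad [-0.0029  0.0177 -0.0015]
shift cm [  7.23 -15.2    8.15]
```

{"fn": "drive_tool", "kwargs": {"angular": [[-0.0029,0.0177,-0.0015],[0,0,0],[0,0,0],[0,0,0],[0,0,0],[0,0,0],[0,0,0],[0,0,0],[0,0,0],[0,0,0],[0,0,0]], "delta_pos": [[0,0,0],[1.5,-2.53,0.86],[1.5,-2.53,0.86],[1.5,-2.53,0.86],[1.5,-2.53,0.86],[1.5,-2.53,0.86],[1.5,-2.53,0.86],[-0.6,0,1],[-0.6,0,1],[-0.5,0,1],[0,0,0]], "gripper": [0.5,0.5,0.5,0.5,0.5,0.5,0.5,0.5,0.5,0.5,0.5]}}

```text
time_s: 20.1
tool_pos: [0.5182, 0.3129, 0.1901]
tool_rot: [180.0, -29.8, 39.1]
force: [-0.8, -0.5, -2.0]
grip_width: 0.0135
grasp_force: 58.0
```

```bash
cat > chk.py <<'E'
from h import *
import sys
s=telemetry.get_obs();T=R.from_euler('xyz',s['tool_rot'],degrees=True)
v=np.load('lid.npy');Q=R.from_euler('z',39.14,degrees=True);org=np.array([.5137,.3115,0])
o=Q.inv().apply(T.apply(v[:3])+s['tool_pos']-org);n=Q.inv().apply((T*R.from_quat(v[3:])).apply([0,0,1]))
print('rot',s['tool_rot'],'F',s['force']);print('lid origin in rack mm',np.round(o*1e3,1),'normal',np.round(n,3),'tilt',np.degrees(np.arccos(n[2])))
a=np.radians(70);Lg=Q*R.from_matrix(np.array([[np.cos(a),0,-np.sin(a)],[0,1,0],[np.sin(a),0,np.cos(a)]]));G=Lg*R.from_quat(v[3:]).inv()
up=np.array([np.sin(np.radians(20)),0,np.cos(np.radians(20))])
for d in(.06,.03,.002):
    t=org+Q.apply(np.array([-.002,0,.085])+d*up)-G.apply(v[:3]);print(d,t);plan(t,G.as_euler('xyz',degrees=True))
E
python3 chk.py; python3 - <<'E'
from h import *
p=eyes.read_camera('scene');t=eyes.read_camera('top')
f=lambda im,x,y,w,h:cv2.resize(im[y:y+h,x:x+w,::-1],(400,300),interpolation=cv2.INTER_CUBIC)
cv2.imwrite('pics/c3.png',np.hstack([f(t['pixels'],80,160,140,105),f(p['pixels'],345,220,180,135)]))
E
```

```text
rot [179.97327724 -29.77631892  39.14642548] F [-0.83817754 -0.54069668 -2.01063086]
lid origin in rack mm [ 35.3  -1.7 178.6] normal [-0.939 -0.001  0.343] tilt 69.95507126957028
0.06 [0.50410194 0.30364176 0.15288026]
shift cm [-3.31 -0.17  2.39]
turn rad [-0.0005  0.0008  0.0006]
0.03 [0.49614375 0.29716509 0.12468948]
shift cm [-5.6  -0.17  4.33]
turn rad [-0.0005  0.0008  0.0006]
0.002 [0.48871611 0.29112019 0.09837808]
shift cm [-7.73 -0.17  6.14]
turn rad [-0.0005  0.0008  0.0006]
```

View pics/c3.png

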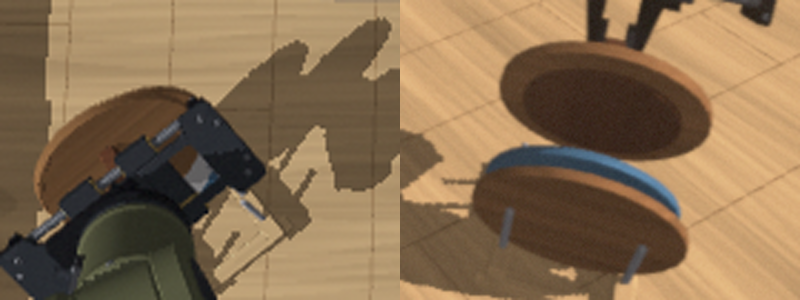

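{"fn": "drive_tool", "kwargs": {"angular": [[0,0,0],[0,0,0],[0,0,0],[0,0,0],[0,0,0],[0,0,0],[0,0,0],[0,0,0],[0,0,0]], "delta_pos": [[-0.3,-0.17,-0.3],[-0.9,0,0.8],[-1,0,0.8],[-1,0,0.8],[-1,0,0.8],[-0.9,0,0.7],[-0.7,0,0.5],[0,0,0],[0,0,0]], "gripper": [0.5,0.5,0.5,0.5,0.5,0.5,0.5,0.5,0.5]}}

```text
time_s: 21.1
tool_pos: [0.4954, 0.2971, 0.1286]
tool_rot: [179.8, -30.1, 39.3]
force: [-0.2, -0.4, -0.8]
grip_width: 0.0134
grasp_force: 58.0
```

```bash
python3 chk.py; python3 - <<'E'
from h import *
p=eyes.read_camera('scene');t=eyes.read_camera('top');w=eyes.read_camera('wrist')
f=lambda im,x,y,w,h:cv2.resize(im[y:y+h,x:x+w,::-1],(400,300),interpolation=cv2.INTER_CUBIC)
cv2.imwrite('pics/c4.png',np.vstack([np.hstack([f(t['pixels'],100,180,112,84),f(p['pixels'],345,220,180,135)]),np.hstack([f(w['pixels'],0,0,560,420)]*2)]))
E
```

```text
rot [179.84939587 -30.07982746  39.28152593] F [-0.15498603 -0.43885782 -0.80581449]
lid origin in rack mm [  7.6   0.5 117.2] normal [-0.941 -0.001  0.338] tilt 70.2585982062948
0.06 [0.50410194 0.30364176 0.15288026]
shift cm [ 2.16  0.05 -1.55]
turn rad [ 0.0004 -0.0045  0.0026]
0.03 [0.49614375 0.29716509 0.12468948]
shift cm [-0.14  0.04  0.37]
turn rad [ 0.0004 -0.0045  0.0026]
0.002 [0.48871611 0.29112019 0.09837808]
shift cm [-2.28  0.03  2.17]
turn rad [ 0.0004 -0.0045  0.0026]
```

View pics/c4.png

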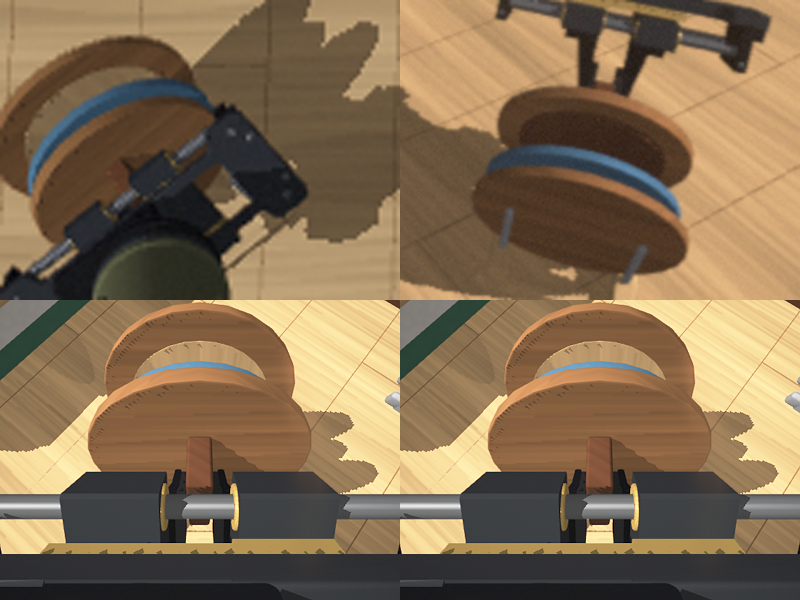

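{"fn": "drive_tool", "kwargs": {"angular": [[0,-0.0045,0.0026],[0,0,0],[0,0,0],[0,0,0],[0,0,0],[0,0,0]], "delta_pos": [[-0.5,0,0.4],[-0.5,0.03,0.4],[-0.4,0,0.35],[-0.3,0,0.25],[0,0,0],[0,0,0]], "gripper": [0.5,0.5,0.5,0.5,0.5,0.5]}}

```text
time_s: 21.85
tool_pos: [0.4893, 0.2918, 0.1077]
tool_rot: [179.9, -29.8, 39.1]
force: [0.4, -0.4, -2.3]
grip_width: 0.0137
grasp_force: 58.0
```

```bash
python3 chk.py
```

```text
rot [179.94054413 -29.79113901  39.10825001] F [ 0.37580789 -0.35599823 -2.2814369 ]
lid origin in rack mm [-0.5  0.1 96.2] normal [-0.94   0.     0.343] tilt 69.96987788631213
0.06 [0.50410194 0.30364176 0.15288026]
shift cm [ 3.89  0.02 -2.98]
turn rad [ 0.0004  0.0005 -0.    ]
0.03 [0.49614375 0.29716509 0.12468948]
shift cm [ 1.6   0.01 -1.04]
turn rad [ 0.0004  0.0005 -0.    ]
0.002 [0.48871611 0.29112019 0.09837808]
shift cm [-0.54  0.01  0.77]
turn rad [ 0.0004  0.0005 -0.    ]
```

{"fn": "drive_tool", "kwargs": {"angular": [[0,0,0],[0,0,0],[0,0,0],[0,0,0],[0,0,0]], "delta_pos": [[-0.3,0,0.25],[-0.25,0,0.23],[-0.2,0,0.2],[0,0,0],[0,0,0]], "gripper": [0.5,0.5,0.5,0.5,0.5]}}

```text
time_s: 22.35
tool_pos: [0.4868, 0.2897, 0.098]
tool_rot: [179.9, -29.8, 39.1]
force: [-0.5, 0.4, -1.9]
grip_width: 0.0135
grasp_force: 58.0
```

```bash
python3 chk.py|head -2
```

```text
rot [179.93920291 -29.78206598  39.11177875] F [-0.52999633  0.37706568 -1.90467955]
lid origin in rack mm [-3.7  0.1 86.5] normal [-0.939  0.     0.343] tilt 69.96080458204462
```

{"fn": "drive_tool", "kwargs": {"angular": [[0,0,0],[0,0,0],[0,0,0]], "delta_pos": [[-0.11,0,0.1],[0,0,0],[0,0,0]], "gripper": [0.5,0.5,0.5]}}

```text
time_s: 22.65
tool_pos: [0.4865, 0.2895, 0.0968]
tool_rot: [179.9, -29.8, 39.1]
force: [0.2, -0.3, -1.5]
grip_width: 0.0135
grasp_force: 58.0
```

{"fn": "drive_tool", "kwargs": {"angular": [[0,0,0],[0,0,0],[0,0,0],[0,0,0]], "delta_pos": [[0.07,0,0.08],[0.06,0,0.07],[0,0,0],[0,0,0]], "gripper": [0.5,0.5,0.5,0.5]}}

```text
time_s: 23.05
tool_pos: [0.4881, 0.2908, 0.0962]
tool_rot: [179.9, -29.8, 39.1]
force: [0.0, -0.2, -0.9]
grip_width: 0.0134
grasp_force: 58.0
```

{"fn": "drive_tool", "kwargs": {"angular": [[0,0,0],[0,0,0],[0,0,0],[0,0,0],[0,0,0],[0,0,0],[0,0,0],[0,0,0],[0,0,0],[0,0,0],[0,0,0],[0,0,0],[0,0,0]], "delta_pos": [[0,0,0],[0,0,0],[0,0,0],[0,0,0],[0,0,0],[0,0,0],[0,0,0],[0,0,-0.5],[0,0,-1.5],[0,0,-3],[0,0,-3],[0,0,-3],[0,0,0]], "gripper": [1.6,1.9,2.3,2.8,3,3,3,3,3,3,3,3,3]}}

```text
time_s: 24.35
tool_pos: [0.4462, 0.2559, 0.1928]
tool_rot: [-180.0, -29.9, 39.0]
force: [0.1, 1.0, 0.2]
grip_width: 0.0303
grasp_force: 0.0
```

```bash
python3 - <<'E'
from h import *
s=telemetry.get_obs();print(s['tool_pos'],s['tool_rot'],s['force'])
p=eyes.read_camera('wrist')
Q=R.from_euler('z',39.14,degrees=True);org=np.array([.5137,.3115,0])
n=np.array([-.94,0,.342]);o=np.array([-.002,0,.085])
c=org+Q.apply(o);print('pred lid centre',proj(p,org+Q.apply(o+.01*n)),'handle top',proj(p,org+Q.apply(o+.042*n)))
th=np.linspace(0,2*np.pi,60);pts=np.array([proj(p,org+Q.apply(o+.01*n+.07*(np.cos(a)*np.array([.342,0,.94])+np.sin(a)*np.array([0,1,0])))) for a in th])
m=np.zeros((420,560),np.uint8);cv2.fillPoly(m,[pts.astype(np.int32)],1)
print('pred box',pts.min(0),pts.max(0))
for t in('lid','lid_handle'):
  for r in models.cut_out(p,t)[:2]:
    ys,xs=np.nonzero(r['pixels']);print(t,r['p'],r['centre'],xs.min(),xs.max(),ys.min(),ys.max(),'iou',(m.astype(bool)&r['pixels']).sum()/(m.astype(bool)|r['pixels']).sum())
# blue/wood plates
for t in('plate_blue','plate_wood'):
  for r in models.search_frame(p,t)[:1]: print(t,r)
E
```

```text
[0.44617089 0.25592126 0.19277264] [-179.98334985  -29.85299158   39.00910428] [0.11916862 0.98009197 0.17665929]
pred lid centre [277.28471349 180.27641974] handle top [277.23085246 215.87030416]
pred box [182.6495863  108.09208868] [371.75273518 228.00087612]
lid 0.8 [278.3, 164.4] 184 371 99 236 iou 0.9084554099203289
lid_handle 0.73 [277.2, 161.3] 183 371 99 236 iou 0.9100174126805285
plate_blue {'centre': [275.6, 86.4], 'p': 0.74}
plate_wood {'centre': [278.2, 40.2], 'p': 0.63}
```

{"fn": "drive_tool", "kwargs": {"angular": [[0,0,0],[0,0,0],[0,0,0],[0,0,0],[0,-0.1042,0],[0,-0.1042,0],[0,-0.1042,0],[0,-0.1042,0],[0,-0.1042,0],[0,0,0.105],[0,0,0.105],[0,0,0.105],[0,0,0.105],[0,0,0],[0,0,0]], "delta_pos": [[1.5,0,-2.6],[1.5,0,-2.6],[1.5,0,-2.6],[1.5,0,-2.6],[0,0,0],[0,0,0],[0,0,0],[0,0,0],[0,0,0],[0,0,0],[0,0,0],[0,0,0],[0,0,0],[0,0,0],[0,0,0]], "gripper": [3,3,3,3,3,3,3,3,3,3,3,3,3,3,3]}}

```text
time_s: 26.1
tool_pos: [0.4629, 0.2659, 0.2917]
tool_rot: [179.8, 0.7, 15.4]
force: [-0.8, 0.7, -0.1]
grip_width: 0.0297
grasp_force: 0.0
```

```bash
python3 - <<'E'
from h import *
s=telemetry.get_obs();print(s['tool_pos'],s['tool_rot'],s['qpos'])
t=eyes.read_camera('top');sc=eyes.read_camera('scene')
for n,a,b in(('steel',(393,207),(236,156)),('y1',(435,204),(219,134)),('y2',(374,169),(204,170)),('y3',(413,174),(192,143)),('salt',(385,258),(286,149))):
    print(n,np.round(tri([ray(t,a),ray(sc,b)]),3))
plan([.577,-.33,.32],[180,0,15]);plan([.577,-.33,.32],None,R.from_euler('xyz',[180,0,15],degrees=True))
E
```

```text
[0.46285351 0.26594164 0.2917117 ] [179.83921729   0.73827752  15.4492803 ] [ -20.57424496    4.09649616  -12.77231218   93.79768525    0.83768925
   82.95967457 -107.97875225]
steel [ 0.575 -0.338  0.071]
y1 [ 0.579 -0.442  0.094]
y2 [ 0.681 -0.294  0.077]
y3 [ 0.666 -0.392  0.105]
salt [ 0.439 -0.308  0.072]
shift cm [-4.85 60.48 -2.58]
turn rad [0.0029 0.0127 0.0069]
shift cm [-4.4  60.51 -2.82]
```

{"fn": "drive_tool", "kwargs": {"angular": [[0.0029,0.0127,0.0069],[0,0,0],[0,0,0],[0,0,0],[0,0,0],[0,0,0],[0,0,0],[0,0,0],[0,0,0],[0,0,0],[0,0,0],[0,0,0],[0,0,0],[0,0,0],[0,0,0],[0,0,0],[0,0,0],[0,0,0],[0,0,0],[0,0,0]], "delta_pos": [[0,0,-1.5],[-0.25,2,-1.3],[-0.26,3.6,0],[-0.26,3.6,0],[-0.26,3.6,0],[-0.26,3.6,0],[-0.26,3.6,0],[-0.26,3.6,0],[-0.26,3.6,0],[-0.26,3.6,0],[-0.26,3.6,0],[-0.26,3.6,0],[-0.26,3.6,0],[-0.26,3.6,0],[-0.26,3.6,0],[-0.26,3.6,0],[-0.26,3.6,0],[-0.26,3.6,0],[-0.26,1.7,0],[0,0,0]], "gripper": [7,7,7,7,7,7,7,7,7,7,7,7,7,7,7,7,7,7,7,7]}}

```text
time_s: 28.2
tool_pos: [0.5746, -0.3414, 0.3201]
tool_rot: [179.9, 0.1, 14.7]
force: [-0.9, 1.2, -0.3]
grip_width: 0.0699
grasp_force: 0.0
```

```bash
python3 - <<'E'
from h import *
s=telemetry.get_obs();print(s['tool_pos'],s['tool_rot'],s['qpos'])
p=eyes.read_camera('wrist');save(p,'w5')
for t in('pepper_mill','salt_mill'):
  for r in models.cut_out(p,t)[:4]:
    m=r['pixels'];c=p['pixels'][m].mean(0);ys,xs=np.nonzero(m)
    print(t,round(r['p'],2),r['centre'],c.round(),xs.min(),xs.max(),ys.min(),ys.max(),atz(p,r['centre'],.12).round(3))
print(proj(p,[.575,-.338,.155]),proj(p,[.575,-.338,0]))
E
```

```text
[ 0.574628   -0.34142845  0.32011217] [1.79922735e+02 5.64589985e-02 1.46525373e+01] [ 15.70342772  19.64652648  17.37172722  73.01848906  -5.67017189
  88.1580617  -43.04650615]
pepper_mill 0.86 [384.0, 189.0] [207. 184.  71.] 347 424 154 224 [ 0.591 -0.442  0.12 ]
pepper_mill 0.73 [281.0, 178.5] [128. 126. 125.] 256 306 144 212 [ 0.576 -0.344  0.12 ]
pepper_mill 0.66 [363.9, 99.4] [222. 200.  77.] 322 396 74 129 [ 0.665 -0.398  0.12 ]
pepper_mill 0.59 [266.8, 58.3] [212. 191.  74.] 236 291 26 93 [ 0.677 -0.305  0.12 ]
salt_mill 0.59 [223.2, 256.7] [90. 63. 42.] 197 250 231 316 [ 0.484 -0.308  0.12 ]
[273.87584845 186.09640898] [275.21803392 159.4874489 ]
```

```bash
python3 - <<'E'
from h import *
from scipy.optimize import minimize
p=eyes.read_camera('wrist')
m=[r['pixels'] for r in models.cut_out(p,'pepper_mill') if abs(r['centre'][0]-281)<15 and abs(r['centre'][1]-178)<15][0]
th=np.linspace(0,2*np.pi,40)
def sil(x,y):
    k=np.zeros((420,560),np.uint8)
    for z,r in((0,28),(.016,28),(.024,24),(.05,24),(.08,24),(.11,24),(.125,24),(.138,23),(.146,15),(.155,9)):
        cv2.fillPoly(k,[np.round([proj(p,[x+r/1e3*np.cos(a),y+r/1e3*np.sin(a),z]) for a in th]).astype(np.int32)],1)
    k[238:]=0;return k.astype(bool)
b=max(((sil(x,y)&m).sum()/(sil(x,y)|m).sum(),x,y) for x in np.arange(.56,.592,.002) for y in np.arange(-.36,-.325,.002))
print(b)
plan([b[1],b[2],.12],[180,0,15])
E
```

```text
(np.float64(0.9236615994712492), np.float64(0.5700000000000001), np.float64(-0.346))
shift cm [-0.89  0.8  20.05]
turn rad [-0.0006 -0.0012  0.0012]
```

{"fn": "drive_tool", "kwargs": {"angular": [[0,0,0],[0,0,0],[0,0,0],[0,0,0],[0,0,0],[0,0,0],[0,0,0]], "delta_pos": [[-0.2,0.15,2],[-0.2,0.15,3],[-0.2,0.15,3],[-0.2,0.15,3],[0,0,1],[0,0,0],[0,0,0]], "gripper": [8,8,8,8,8,8,8]}}

```text
time_s: 29.15
tool_pos: [0.5704, -0.346, 0.2017]
tool_rot: [179.9, -0.1, 15.0]
force: [0.8, -0.3, 1.1]
grip_width: 0.0796
grasp_force: 0.0
```

```bash
python3 - <<'E'
from h import *
s=telemetry.get_obs();print(s['tool_pos'],s['tool_rot'])
p=eyes.read_camera('wrist')
R_=models.cut_out(p,'pepper_mill')
for r in R_: print(r['p'],r['centre'],p['pixels'][r['pixels']].mean(0).round())
g=[r for r in R_ if np.ptp(p['pixels'][r['pixels']].mean(0))<25]
m=g[0]['pixels'];ys,xs=np.nonzero(m);print(xs.min(),xs.max(),ys.min(),ys.max())
th=np.linspace(0,2*np.pi,40)
def sil(x,y):
    k=np.zeros((420,560),np.uint8)
    for z,r in((0,28),(.016,28),(.024,24),(.05,24),(.08,24),(.11,24),(.125,24),(.138,23),(.146,15),(.155,9)):
        cv2.fillPoly(k,[np.round([proj(p,[x+r/1e3*np.cos(a),y+r/1e3*np.sin(a),z]) for a in th]).astype(np.int32)],1)
    k[235:]=0;return k.astype(bool)
b=max(((sil(x,y)&m).sum()/(sil(x,y)|m).sum(),x,y) for x in np.arange(.56,.592,.002) for y in np.arange(-.36,-.325,.002))
print(b);plan([b[1],b[2],.12],[180,0,15])
E
```

```text
[ 0.57042559 -0.34597944  0.20171826] [ 1.79922307e+02 -1.06020939e-01  1.49530466e+01]
0.92 [278.3, 207.4] [109. 108. 107.]
0.86 [421.3, 216.2] [193. 167.  64.]
0.74 [401.0, 93.5] [160. 137.  52.]
0.58 [258.2, 35.4] [201. 179.  67.]
239 316 152 258
(np.float64(0.7828746177370031), np.float64(0.5700000000000001), np.float64(-0.346))
shift cm [-0.06 -0.09  8.23]
turn rad [ 0.0024 -0.0027 -0.0013]
```

{"fn": "drive_tool", "kwargs": {"angular": [[0,0,0],[0,0,0],[0,0,0],[0,0,0],[0,0,0],[0,0,0],[0,0,0],[0,0,0],[0,0,0],[0,0,0],[0,0,0],[0,0,0],[0,0,0],[0,0,0],[0,0,0],[0,0,0]], "delta_pos": [[0,0,2],[0,0,2],[0,0,2],[0,0,1.5],[0,0,1],[0,0,0.7],[0,0,0],[0,0,0],[0,0,0],[0,0,0],[0,0,0],[0,0,0],[0,0,0],[0,0,0],[0,0,0],[0,0,0]], "gripper": [8,8,8,8,8,8,8,8,6,5.4,5.1,4.8,4.5,4,4,4], "squeeze": 45}}

```text
time_s: 30.85
tool_pos: [0.5694, -0.3462, 0.108]
tool_rot: [-180.0, 0.0, 14.9]
force: [-0.2, 0.7, 1.6]
grip_width: 0.0474
grasp_force: 44.9
```

{"fn": "drive_tool", "kwargs": {"angular": [[0,0,0],[0,0,0],[0,0,0],[0,0,0],[0,0,0],[0,0,0],[0,0,0],[0,0,0],[0,0,0],[0,0,0]], "delta_pos": [[0,0,-0.5],[0,0,-1.5],[0,0,-2.5],[0,0,-3],[0,0,-3],[0,0,-3],[0,0,-3],[0,0,-2.5],[0,0,-1.2],[0,0,0]], "gripper": [4,4,4,4,4,4,4,4,4,4]}}

```text
time_s: 31.85
tool_pos: [0.57, -0.347, 0.3125]
tool_rot: [179.8, -0.2, 14.9]
force: [0.2, -1.2, -2.9]
grip_width: 0.0471
grasp_force: 44.9
```

```bash
python3 - <<'E'
from h import *
s=telemetry.get_obs();print(s['tool_pos'],s['tool_rot'],s['force'],s['grip_width'])
th=np.linspace(0,2*np.pi,50)
fits=[]
for n in('top','scene'):
    p=eyes.read_camera(n)
    for r in models.cut_out(p,'bowl')[:2]:
        ys,xs=np.nonzero(r['pixels']);print(n,r['p'],r['centre'],xs.min(),xs.max(),ys.min(),ys.max(),atz(p,r['centre'],.07).round(4))
    rs=[r for r in models.cut_out(p,'bowl') if np.linalg.norm(np.array(r['centre'])-proj(p,[.53,-.02,.05]))<25]
    if not rs: continue
    m=rs[0]['pixels']
    def sil(x,y):
        k=np.zeros((420,560),np.uint8)
        for z,q in((0,36),(.02,48),(.035,55),(.05,60),(.07,64)): cv2.fillPoly(k,[np.round(np.array([proj(p,[x+q/1e3*np.cos(a),y+q/1e3*np.sin(a),z]) for a in th])*16).astype(np.int32)],1,shift=4)
        return k.astype(bool)
    print(n,max(((sil(x,y)&m).sum()/(sil(x,y)|m).sum(),x,y) for x in np.arange(.51,.55,.002) for y in np.arange(-.04,.0,.002)))
    save(p,n+'_b')
E
```

```text
[ 0.56995796 -0.34701555  0.31247501] [ 1.79828072e+02 -1.63197864e-01  1.48790917e+01] [ 0.16591154 -1.16651978 -2.94897995] 0.047139577761701454
top 0.64 [268.3, 221.9] 247 295 203 250 [ 0.5385 -0.0107  0.07  ]
top (np.float64(0.9462090163934426), np.float64(0.528), np.float64(-0.01799999999999998))
scene 0.92 [316.6, 218.1] 288 343 195 243 [0.5407 0.0102 0.07  ]
scene (np.float64(0.9601809954751132), np.float64(0.526), np.float64(-0.01799999999999998))
```

{"fn": "drive_tool", "kwargs": {"angular": [[0,0,0],[0,0,0],[0,0,0],[0,0,0],[0,0,0],[0,0,0],[0,0,0],[0,0,0],[0,0,0],[0,0,0],[0,0,0],[0,0,0],[0,0,0],[0,0,0],[0,0,0],[0,0,0],[0,0,0]], "delta_pos": [[0.1,-0.8,0],[0.2,-1.7,0],[0.32,-2.5,0],[0.32,-2.5,0],[0.32,-2.5,0],[0.32,-2.5,0],[0.32,-2.5,0],[0.32,-2.5,0],[0.32,-2.5,0],[0.32,-2.5,0],[0.32,-2.5,0],[0.32,-2.5,0],[0.32,-2.5,0],[0.25,-1.9,0],[0.1,-0.9,0],[0,0,0],[0,0,0]], "gripper": [4,4,4,4,4,4,4,4,4,4,4,4,4,4,4,4,4]}}

```text
time_s: 33.85
tool_pos: [0.5252, -0.0195, 0.31]
tool_rot: [179.9, 0.0, 14.9]
force: [-0.2, -1.0, -2.7]
grip_width: 0.0472
grasp_force: 44.9
```

```bash
python3 - <<'E'
from h import *
s=telemetry.get_obs();print(s['tool_pos'],s['tool_rot'],s['force'],s['grip_width'])
plan([.527,-.018,.203],[180,0,15])
E
```

```text
[ 0.52523892 -0.01947755  0.31002575] [1.79936192e+02 1.08634091e-03 1.48616874e+01] [-0.17416635 -1.02427939 -2.71100259] 0.04719183236193957
shift cm [ 0.21 -0.11 10.7 ]
turn rad [ 0.0011  0.     -0.0024]
```

{"fn": "drive_tool", "kwargs": {"angular": [[0,0,0],[0,0,0],[0,0,0],[0,0,0],[0,0,0],[0,0,0],[0,0,0],[0,0,0],[0,0,0],[0,0,0],[0,0,0]], "delta_pos": [[0.1,-0.05,1],[0.1,-0.05,1.7],[0,0,2],[0,0,2],[0,0,1.5],[0,0,1.1],[0,0,0.7],[0,0,0.5],[0,0,0],[0,0,0],[0,0,0]], "gripper": [4,4,4,4,4,4,4,4,4,4,4]}}

```text
time_s: 34.95
tool_pos: [0.5276, -0.0172, 0.2057]
tool_rot: [180.0, -0.1, 14.9]
force: [0.1, -0.1, -2.7]
grip_width: 0.0472
grasp_force: 44.9
```

```bash
python3 - <<'E'
from h import *
s=telemetry.get_obs();print(s['tool_pos'],s['tool_rot'],s['force'],s['grip_width'])
p=eyes.read_camera('scene');save(p,'s9')
x,y,z=s['tool_pos']
print('pred foot bottom',proj(p,[x,y,z-.108]),'near edge',[proj(p,[x+.028*np.cos(a),y+.028*np.sin(a),z-.108]).round(1).tolist() for a in (.96,.96+1.57,.96-1.57)],'bowl rim near',proj(p,[.527+.064*.57,-.018+.064*.82,.07]))
for t in('pepper_mill','bowl','lid','lid_handle'):
  for r in models.cut_out(p,t)[:4]:
    ys,xs=np.nonzero(r['pixels']);print(t,round(r['p'],2),r['centre'],xs.min(),xs.max(),ys.min(),ys.max(),p['pixels'][r['pixels']].mean(0).round())
# column of pixels down the mill axis
c=int(round(proj(p,[x,y,.1])[0]));print(c,[(v,p['pixels'][v,c].tolist()) for v in range(170,235,3)])
# lid seated: predicted disc in top view
t=eyes.read_camera('top');Q=R.from_euler('z',39.14,degrees=True);org=np.array([.5137,.3115,0]);n=np.array([-.94,0,.342]);o=np.array([-.002,0,.085])
pts=np.array([proj(t,org+Q.apply(o+h*n+.07*(np.cos(a)*np.array([.342,0,.94])+np.sin(a)*np.array([0,1,0])))) for h in(0,.01) for a in np.linspace(0,6.28,60)])
print('top pred lid',pts.min(0),pts.max(0))
for r in models.cut_out(t,'lid')[:3]:
    ys,xs=np.nonzero(r['pixels']);print('lid',round(r['p'],2),r['centre'],xs.min(),xs.max(),ys.min(),ys.max())
E
```

```text
[ 0.52756623 -0.01719152  0.20568964] [ 1.79972291e+02 -7.46541411e-02  1.48925271e+01] [ 0.14782416 -0.10029732 -2.70177157] 0.047162008180955686
pred foot bottom [315.35659957 199.99625958] near edge [[314.9, 207.1], [328.0, 200.7], [302.8, 199.3]] bowl rim near [313.91005648 227.01821497]
pepper_mill 0.89 [190.8, 146.0] 187 204 125 180 [138. 115.  45.]
pepper_mill 0.73 [205.8, 171.2] 196 216 141 199 [150. 125.  48.]
pepper_mill 0.61 [317.0, 176.2] 303 329 137 206 [96. 92. 92.]
pepper_mill 0.61 [220.0, 138.9] 206 227 112 165 [149. 125.  50.]
bowl 0.9 [315.9, 219.4] 288 343 197 242 [123. 116. 104.]
bowl 0.73 [420.0, 352.0] 379 455 313 369 [128. 103.  76.]
bowl 0.33 [267.3, 193.5] 253 285 163 219 [ 79.  77. 118.]
lid 0.59 [434.3, 280.9] 388 472 267 307 [102.  73.  50.]
lid_handle 0.61 [429.0, 281.8] 387 472 267 306 [103.  74.  50.]
lid_handle 0.26 [332.0, 180.6] 300 340 161 198 [167. 145. 132.]
315 [(170, [89, 85, 87]), (173, [91, 86, 89]), (176, [92, 90, 91]), (179, [100, 97, 97]), (182, [104, 101, 103]), (185, [98, 97, 99]), (188, [102, 98, 99]), (191, [104, 99, 101]), (194, [107, 103, 103]), (197, [87, 85, 87]), (200, [82, 80, 80]), (203, [65, 63, 62]), (206, [68, 63, 63]), (209, [80, 59, 62]), (212, [99, 98, 53]), (215, [120, 121, 67]), (218, [85, 91, 47]), (221, [92, 97, 52]), (224, [114, 121, 72]), (227, [149, 142, 135]), (230, [124, 117, 111]), (233, [122, 114, 108])]
top pred lid [115.5841077  211.75444552] [169.21955233 255.02861013]
lid 0.77 [140.9, 234.3] 116 169 211 255
```

{"fn": "drive_tool", "kwargs": {"angular": [[0,0,0],[0,0,0],[0,0,0],[0,0,0],[0,0,0],[0,0,0],[0,0,0],[0,0,0]], "delta_pos": [[0,0,0.15],[0,0,0.1],[0,0,0],[0,0,0],[0,0,0],[0,0,0],[0,0,0],[0,0,0]], "gripper": [4,4,4,4,4,4,4,4]}}

```text
time_s: 36.1
tool_pos: [0.5271, -0.0172, 0.2024]
tool_rot: [180.0, 0.0, 14.9]
force: [-0.2, -0.6, -2.8]
grip_width: 0.0471
grasp_force: 44.9
```

```bash
python3 - <<'E'
from h import *
s=telemetry.get_obs();print(s['tool_pos'],s['tool_rot'],np.abs(s['joint_velocities']).max(),s['time_s'])
if .198<s['tool_pos'][2]<.2075: print(env.sign_off())
E
```

```text
[ 0.52708657 -0.01720044  0.2024326 ] [1.79991569e+02 3.10533411e-03 1.48926736e+01] 0.056786119828442394 36.1
the job is handed in; nothing more can be done
None
```

Handed in at 36.1 s of the 64 s allowed: by the camera and arm readings the lid stands let go in the front slot (set down once on the bare shelf to regrip it), and the steel pepper mill is held still and upright over the middle of the bowl, its foot about 24 mm above the rim.

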